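Push a failed capacitor through the scrap box's sprung flap

TASK

The tall capacitor has failed: put it in the grey scrap box. Stand it upright over the square mouth, push it down against the sprung flap and keep hold of it until at least its lower third is inside, then let go so that it drops in and the flap springs shut behind it. Leave the short capacitor standing where it is.

Things in the scene. Friction and masses are not known exactly. Their poses are not given: they have to be found in the camera images.
- tall_cap: The failed capacitor: an upright dark cylinder with a narrow grey stripe down one side and a slightly domed bare-metal top, 36 mm in diameter, 100 mm tall (104 with the dome), about 190 g, standing loose on the bench. Its origin is the centre of its underside, its z axis points up along it. No other cylinder of this kind is as tall.
- short_cap: A good capacitor of the same look and diameter (36 mm) but only 58 mm tall, flat-topped with a scored cross, standing loose on the bench; origin at the centre of its underside. It must stay standing where it is.
- mouth (a point): Centre of the square mouth (66 x 66 mm) in the dark steel top of the grey scrap box, level with the box's top face, 200 mm above the bench. The box is fixed, 130 mm along the point's x by 110 mm along y, and its yaw varies; z is up. Below the mouth is an empty well 120 x 100 mm and 190 mm deep, where the capacitor may stand, lean or lie.
- flap (a joint): The bare aluminium flap (grey rib near its free edge) that closes the mouth, 6.5 mm under the box top. It hinges along the mouth's y, 41 mm from the centre on the -x side, 8 mm under the top; 74 mm long. 0 rad is shut (level); it swings down into the box as it grows, to 1.5. A light spring shuts it: 0.5 N at its middle starts it, under 2 N holds it open; a released capacitor slides in by its own weight.
Mind the look-alikes: they are no part of the job. What is shaped like the tall_cap but orange or yellow is not meant.

How it is judged:
On the way:
1. The held capacitor stands upright in the mouth, its lower 30 mm or more inside, holding the flap open (value of joint flap above 0.4 rad and z of tall_cap in the frame of mouth below -0.03 m and horizontal distance between tall_cap and mouth below 0.035 m and angle between tall_cap's own z axis and vertical below 0.4 rad and contact force between the fingers and tall_cap above 0.5 N), for 0.15 s.
At the end, for the whole second after the job is handed in: The tall capacitor lies or stands at rest inside the scrap box (its underside's centre within the box's walls and at least 50 mm below the mouth), the flap is shut to within 0.1 rad, and the short capacitor still stands within 30 mm of where it was (x of tall_cap in the frame of mouth between -0.065 and 0.065 m and y of tall_cap in the frame of mouth between -0.055 and 0.055 m and z of tall_cap in the frame of mouth below -0.05 m and value of joint flap below 0.1 rad and linear speed of tall_cap below 0.03 m/s and angle between short_cap's own z axis and vertical below 0.2 rad and distance of short_cap from where it was at the start of the episode below 0.03 m); the robot touches nothing.
It fails at once if The short capacitor is knocked over or shifted by more than 30 mm (angle between short_cap's own z axis and vertical above 0.5 rad or distance of short_cap from where it was at the start of the episode above 0.03 m).
It also fails if it takes over 40 s, if anything falls off the work surface, if the arm or the gripper's body presses on something with over 40 N, if the wrist force passes 120 N, or if a joint passes its speed limit or range.

ROBOT

A 7-joint arm with a two-finger parallel gripper is mounted at the origin on the work surface. World frame = base frame: x ahead of the robot, y to its left, z up, the work surface at z = 0. Lengths are in m, angles in rad, forces in N, time in s.
With the tool pointing down it reaches from about 0.425 to 0.875 m from the base axis. Payload 4.7 kg.
Tool frame: the origin (TCP) lies at the very end of the fingers, on their centre line; the grasp point (between the pads) lies 19 mm behind it; z points along the fingers, y is the direction in which the jaws open and shut (so a half turn about z gives the same grasp; the last joint's range is limited). The gripper opens to 87 mm and grips with 3 to 60 N. Pads are 19 mm wide; open, the fingers measure 117 mm over their backs; the gripper's body (75 mm by 190 mm) begins 51 mm behind the grasp point.
Start: joints at [-1.089, 0.321, -0.07, 1.45, 0.023, 1.371, -0.057], TCP at [0.293, 0.58, 0.223] pointing down, gripper open.
Joint ranges: [-2.86, 2.86], [-0.3, 2.09], [-1.38, 1.24], [0.06, 2.45], [-1.56, 4.7], [0.09, 2.05], [-2.69, 2.69]. Speed limits (rad/s): [2.57, 2.57, 3.14, 3.14, 3.14, 3.14, 3.14].

INTERFACE

Orientations are given as a rotation vector (axis times angle).
In Python, from bench import ctrl, get_image, camera_info gives the robot as it stands.
- The arm moves only by the tool carry_out, never from a script. Its argument "commands" is a list of rows, each an object of numbers: "tx", "ty", "tz": the shift along the tool's x, y, z in m; "rx", "ry", "rz": the turn, a rotation vector about the tool's x, y, z in rad; "jaw": the opening, from 0 (shut) to 1 (fully open). In form: [{"tx": .., "ty": .., "tz": .., "rx": .., "ry": .., "rz": .., "jaw": ..}, ...]. A call has 1 to 12 rows; each row is the pose to reach, as a shift and turn from the pose commanded when the call began, along the tool's axes at that moment; what a row does not reach only later rows make up. A row lasts 1/8 s, in which the tool goes at most 62.5 mm and 10.7 degrees, less where a joint would pass 70% of its speed; a pose out of reach is approached as far as the arm can. A call with a gripper value outside its range is refused whole. The fingers move at their own pace and stop on an object; "grip_force" is the grip in N (left out, the last holds). Time passes only in rows, so rows that repeat a pose let the fingers close. It gives the time, the measured TCP pose, the force and the opening at its end, in the units of the state.
- ctrl.get_state(): the state, without advancing time (a new reading comes with each control period).
- get_image(name): name is "scene" or "top"; returns the picture (480x640x3 uint8, red, green, blue); there is no depth.
- camera_info(name): a dict with "intrinsics" (3x3 intrinsics, pixels), "R" (3x3) and "t" (3): a world point X has camera coordinates R X + t. Camera axes: x right, y down, z forward; pixel columns grow to the right and rows downward; lengths in m; the calibration is good to about 2 mm. A picture is of the moment at which its call begins. camera_info takes no time and is no camera call.
- ctrl.close_job(): hands the job in, once; it reports no verdict.
The state is a dict: "time": time; "joint_positions": joint angles; "qd": joint speeds; "joint_torque": joint torques, N m; "position": TCP position; "tool_rot": TCP orientation; "ft_force": force on the tool from outside, world axes, zero at the start; "torque": the same for the moment, N m; "grip_width": opening from 0.0 (shut) to 1.0 (fully open).
Only numpy, scipy, OpenCV 4.12 (cv2) and the standard library are available. Lean on these libraries where they do the work, as an engineer would, in place of code of your own. Each camera call takes 0.05 s, during which the arm holds its last target.

## Working session

There is one attempt and no reset: what is moved stays moved. The work goes in short steps, Python scripts to look and compute and a tool call to move; the robot and the scene stay as the last step left them, time stands still between calls to the robot, and variables do not carry over. Pictures are saved under pics/ and viewed, and the job is handed in when it is done.

Besides the shell and the picture viewer there is one more tool, called by a JSON object that holds its "api" and its "payload". carry_out: Moves the arm, as the interface text tells. Its arguments: {"type":"object","properties":{"commands":{"type":"array"},"grip_force":{"type":"number"}},"required":["commands"]}

```bash
ls; mkdir -p pics; python3 - <<'E'
from bench import ctrl,get_image,camera_info
import cv2
for n in("scene","top"):
    cv2.imwrite(f"pics/{n}0.png",cv2.cvtColor(get_image(n),cv2.COLOR_RGB2BGR))
    c=camera_info(n);print(n,c)
print(ctrl.get_state())
E
```

```text
pics
scene {'intrinsics': array([[467.24199366,   0.        , 324.66387455],
       [  0.        , 467.24199366, 234.51987205],
       [  0.        ,   0.        ,   1.        ]]), 'R': array([[-0.03270857,  0.99945858,  0.00356281],
       [ 0.84075041,  0.02944182, -0.54062179],
       [-0.54043398, -0.01468754, -0.84125822]]), 't': array([ 0.00879345, -0.39580018,  1.30280556])}
top {'intrinsics': array([[554.11441636,   0.        , 313.78536256],
       [  0.        , 554.11441636, 244.83763382],
       [  0.        ,   0.        ,   1.        ]]), 'R': array([[ 0.10246734, -0.99472829,  0.0040092 ],
       [-0.96704804, -0.10055868, -0.23389322],
       [ 0.23306336,  0.02008933, -0.97225402]]), 't': array([-0.05111286,  0.57892943,  1.05792364])}
{'time': 0.1, 'joint_positions': array([-1.08890907,  0.32174736, -0.07010683,  1.4515485 ,  0.02264806,
        1.37075316, -0.05693053]), 'qd': array([-0.00188428, -0.00163407,  0.00075498, -0.00064772,  0.00055043,
       -0.00069178, -0.00134465]), 'joint_torque': array([-2.52377490e-06, -4.92575741e+01, -4.05617477e-01, -3.13396382e+01,
       -6.41271751e-02,  3.95342032e-02,  8.55531061e-05]), 'position': array([0.29292383, 0.57972118, 0.22157429]), 'tool_rot': array([-7.28014439e-01, -3.05580874e+00,  2.59045537e-03]), 'ft_force': array([-1.06628395,  0.57535176,  0.53985744]), 'torque': array([-0.03645606, -0.02407961, -0.01829642]), 'grip_width': 0.996882844807284}
```

View pics/scene0.png

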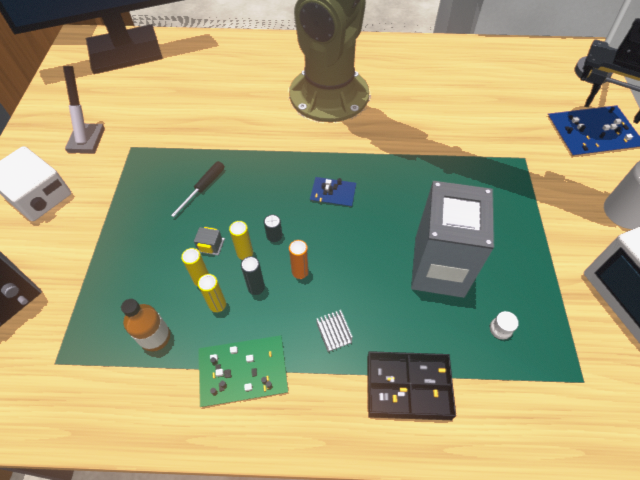

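View pics/top0.png

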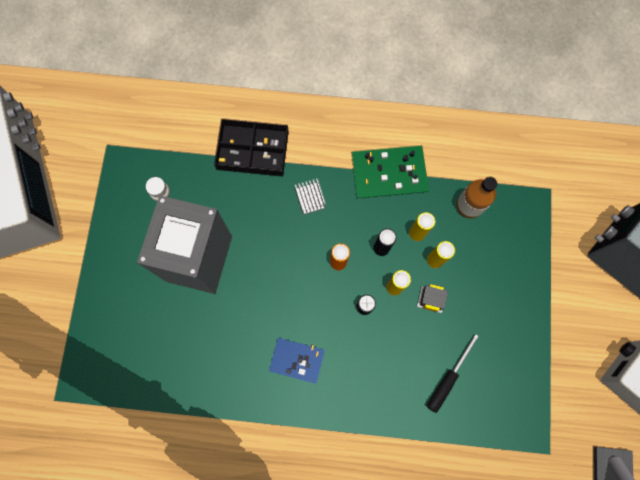

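The tall dark cap is at scene (253,275) and top (386,240), with its metal top at scene (250,264). The short cap is at scene (273,228) and top (366,303). The box is at scene (455,240) and top (185,245). There are three yellow decoys and one orange one. Next I'll enlarge these areas.

```bash
python3 - <<'E'
import cv2,numpy as np
s=cv2.imread("pics/scene0.png");t=cv2.imread("pics/top0.png")
r=lambda i,x,y,w,h:cv2.resize(i[y:y+h,x:x+w],(400,300),interpolation=cv2.INTER_CUBIC)
a=np.vstack([np.hstack([r(s,200,205,120,90),r(s,400,175,120,90)]),np.hstack([r(t,340,210,120,90),r(t,125,190,120,90)])])
cv2.imwrite("pics/z.png",a)
E
```

```text
(no output)
```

View pics/z.png

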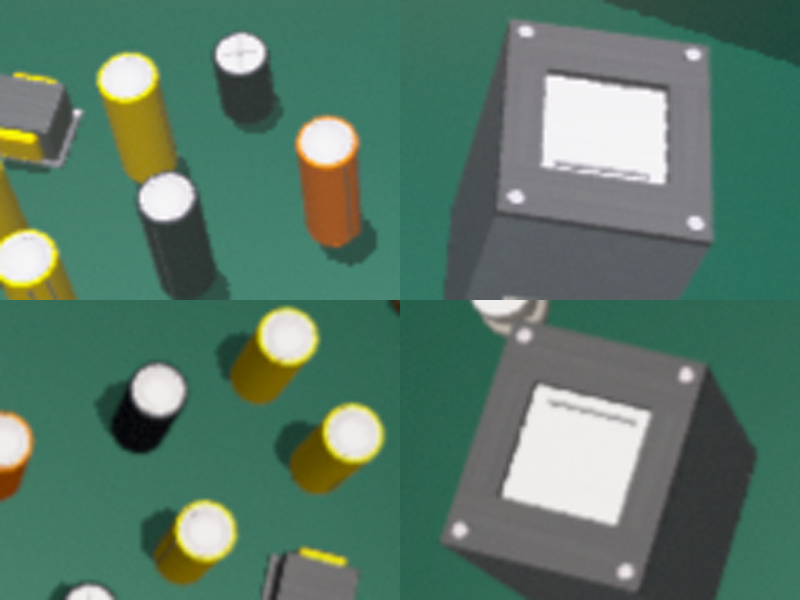

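```bash
cat > h.py <<'E'
import cv2,numpy as np
from bench import ctrl,get_image,camera_info
def ray(n,p,z):
    c=camera_info(n);R=c["R"];C=-R.T@c["t"];d=R.T@np.linalg.inv(c["intrinsics"])@np.array([*p,1.])
    return C+d*(z-C[2])/d[2]
def tri(p,q):
    P=[];
    for n in("scene","top"):
        c=camera_info(n);P.append(c["intrinsics"]@np.c_[c["R"],c["t"]])
    X=cv2.triangulatePoints(P[0],P[1],np.array(p,float).reshape(2,1),np.array(q,float).reshape(2,1))[:,0];return X[:3]/X[3]
E
python3 - <<'E'
from h import *
import os
s=cv2.imread("pics/scene0.png");t=cv2.imread("pics/top0.png")
for n,i,box in(("scene",s,(180,200,500,300)),("top",t,(130,190,480,330))):
    x0,y0,x1,y1=box
    m=((i.min(2)>130)&(i.max(2).astype(int)-i.min(2)<50)).astype(np.uint8)[y0:y1,x0:x1]
    k,l,st,c=cv2.connectedComponentsWithStats(m)
    for j in range(1,k):
        if st[j,4]>8: 
            p=c[j]+[x0,y0]; print(n,p.round(1),st[j,2:], "z.103",ray(n,p,.103).round(4),"z.2",ray(n,p,.2).round(4),"z.058",ray(n,p,.058)[:2].round(4))
E
```

```text
scene [183.3 203.3] [ 9  9 30] z.103 [ 0.4703 -0.2862  0.103 ] z.2 [ 0.5409 -0.2478  0.2   ] z.058 [ 0.4376 -0.304 ]
scene [460.9 214.3] [  40   31 1090] z.103 [0.478  0.2848 0.103 ] z.2 [0.5476 0.252  0.2   ] z.058 [0.4457 0.2999]
scene [271.8 220.6] [ 15  12 147] z.103 [ 0.5069 -0.0994  0.103 ] z.2 [ 0.5729 -0.0843  0.2   ] z.058 [ 0.4763 -0.1064]
scene [237.6 227.6] [ 14  12 138] z.103 [ 0.5264 -0.166   0.103 ] z.2 [ 0.59   -0.1426  0.2   ] z.058 [ 0.4969 -0.1769]
scene [434.3 233.5] [ 7  6 34] z.103 [0.5267 0.226  0.103 ] z.2 [0.5902 0.2006 0.2   ] z.058 [0.4972 0.2378]
scene [208.1 240.7] [14  4 30] z.103 [ 0.5591 -0.2198  0.103 ] z.2 [ 0.6186 -0.1897  0.2   ] z.058 [ 0.5314 -0.2338]
scene [219.5 246.6] [12 17 28] z.103 [ 0.5718 -0.1954  0.103 ] z.2 [ 0.6298 -0.1684  0.2   ] z.058 [ 0.545 -0.208]
scene [488.2 241.4] [ 7  6 35] z.103 [0.5416 0.3303 0.103 ] z.2 [0.6033 0.2919 0.2   ] z.058 [0.513  0.3481]
scene [297.5 247. ] [ 16  13 156] z.103 [ 0.5674 -0.0435  0.103 ] z.2 [ 0.6259 -0.0354  0.2   ] z.058 [ 0.5403 -0.0473]
scene [190.1 255.3] [ 15  13 157] z.103 [ 0.5932 -0.2489  
[... 1623 characters left out ...]
58 [ 0.5748 -0.0464]
top [142.4 258.6] [ 6  6 25] z.103 [0.5107 0.3385 0.103 ] z.2 [0.4931 0.3063 0.2   ] z.058 [0.5189 0.3534]
top [192.3 271.1] [ 6  5 26] z.103 [0.4961 0.2378 0.103 ] z.2 [0.4799 0.2148 0.2   ] z.058 [0.5037 0.2484]
top [401.2 278.7] [ 15  14 171] z.103 [ 0.5233 -0.1678  0.103 ] z.2 [ 0.5046 -0.1538  0.2   ] z.058 [ 0.5319 -0.1744]
top [366.6 302.9] [ 16  16 196] z.103 [ 0.4693 -0.1047  0.103 ] z.2 [ 0.4555 -0.0964  0.2   ] z.058 [ 0.4757 -0.1085]
top [418.7 305.1] [ 5  5 15] z.103 [ 0.4753 -0.2047  0.103 ] z.2 [ 0.4609 -0.1872  0.2   ] z.058 [ 0.4819 -0.2128]
top [439.8 311. ] [ 4  3 10] z.103 [ 0.4682 -0.2455  0.103 ] z.2 [ 0.4545 -0.2244  0.2   ] z.058 [ 0.4745 -0.2554]
```

```bash
cat >> h.py <<'E'
from scipy.spatial.transform import Rotation as Ro
def plan(xyz,jawdeg):
    s=ctrl.get_state();R=Ro.from_rotvec(s["tool_rot"]);M=R.as_matrix()
    print("t",s["time"],"pos",s["position"].round(4),"j",s["joint_positions"].round(2),"F",s["ft_force"].round(1),"g",s["grip_width"],"\njawdir",np.degrees(np.arctan2(M[1,1],M[0,1])).round(2),"toolz",M[:,2].round(4))
    print("shift",(M.T@(np.array(xyz)-s["position"])).round(4))
    for a in (jawdeg,jawdeg+180):
        a=np.radians(a);y=np.array([np.cos(a),np.sin(a),0]);z=np.array([0,0,-1.]);T=np.c_[np.cross(y,z),y,z]
        print("turn",Ro.from_matrix(M.T@T).as_rotvec().round(4))
E
python3 -c "
from h import *
plan((.606,-.1335,.30),163)"
```

```text
t 0.1 pos [0.2929 0.5797 0.2216] j [-1.09  0.32 -0.07  1.45  0.02  1.37 -0.06] F [-1.1  0.6  0.5] g 0.996882844807284 
jawdir 63.2 toolz [-6.0e-04 -1.5e-03 -1.0e+00]
shift [-0.601  -0.4956 -0.0775]
turn [-1.3000e-03 -1.4000e-03 -1.7418e+00]
turn [-1.3000e-03  1.3000e-03  1.3997e+00]
```

{"api": "carry_out", "payload": {"commands": [{"tz": -0.04},{"tz": -0.08},{"tx": -0.05,"ty": -0.04,"tz": -0.08,"rz": 0.12},{"tx": -0.1,"ty": -0.08,"tz": -0.08,"rz": 0.26},{"tx": -0.15,"ty": -0.12,"tz": -0.08,"rz": 0.4},{"tx": -0.2,"ty": -0.16,"tz": -0.08,"rz": 0.52},{"tx": -0.25,"ty": -0.2,"tz": -0.08,"rz": 0.64},{"tx": -0.3,"ty": -0.24,"tz": -0.08,"rz": 0.76},{"tx": -0.35,"ty": -0.285,"tz": -0.08,"rz": 0.88},{"tx": -0.4,"ty": -0.33,"tz": -0.08,"rz": 1.0},{"tx": -0.45,"ty": -0.37,"tz": -0.08,"rz": 1.1},{"tx": -0.5,"ty": -0.41,"tz": -0.08,"rz": 1.2}], "grip_force": 25}}

```text
invalid input
```

```bash
python3 -c "
from h import *
plan((.606,-.1335,.20),163)"
```

```text
t 0.1 pos [0.2929 0.5797 0.2216] j [-1.09  0.32 -0.07  1.45  0.02  1.37 -0.06] F [-1.1  0.6  0.5] g 0.996882844807284 
jawdir 63.2 toolz [-6.0e-04 -1.5e-03 -1.0e+00]
shift [-0.601  -0.4954  0.0225]
turn [-1.3000e-03 -1.4000e-03 -1.7418e+00]
turn [-1.3000e-03  1.3000e-03  1.3997e+00]
```

Probably every row needs all of its keys.

{"api": "carry_out", "payload": {"commands": [{"tx": 0,"ty": 0,"tz": -0.04,"rx": 0,"ry": 0,"rz": 0,"jaw": 1},{"tx": 0,"ty": 0,"tz": -0.08,"rx": 0,"ry": 0,"rz": 0,"jaw": 1},{"tx": -0.05,"ty": -0.04,"tz": -0.08,"rx": 0,"ry": 0,"rz": 0.12,"jaw": 1},{"tx": -0.1,"ty": -0.08,"tz": -0.08,"rx": 0,"ry": 0,"rz": 0.26,"jaw": 1},{"tx": -0.15,"ty": -0.12,"tz": -0.08,"rx": 0,"ry": 0,"rz": 0.4,"jaw": 1},{"tx": -0.2,"ty": -0.16,"tz": -0.08,"rx": 0,"ry": 0,"rz": 0.52,"jaw": 1},{"tx": -0.25,"ty": -0.2,"tz": -0.08,"rx": 0,"ry": 0,"rz": 0.64,"jaw": 1},{"tx": -0.3,"ty": -0.24,"tz": -0.08,"rx": 0,"ry": 0,"rz": 0.76,"jaw": 1},{"tx": -0.35,"ty": -0.285,"tz": -0.08,"rx": 0,"ry": 0,"rz": 0.88,"jaw": 1},{"tx": -0.4,"ty": -0.33,"tz": -0.08,"rx": 0,"ry": 0,"rz": 1.0,"jaw": 1},{"tx": -0.45,"ty": -0.37,"tz": -0.08,"rx": 0,"ry": 0,"rz": 1.1,"jaw": 1},{"tx": -0.5,"ty": -0.41,"tz": -0.08,"rx": 0,"ry": 0,"rz": 1.2,"jaw": 1}], "grip_force": 25}}

```text
time: 1.6
position: [0.5458, 0.0068, 0.3025]
tool_rot: [-2.329, -2.108, -0.001]
ft_force: [0.9, 0.4, -0.1]
grip_width: 0.997
```

```bash
python3 -c "
from h import *
plan((.606,-.1335,.20),163)"
```

```text
t 1.6 pos [0.5458 0.0068 0.3025] j [-0.51  0.07  0.48  1.6  -0.03  1.48 -0.13] F [ 0.9  0.4 -0.1] g 0.997464556745961 
jawdir -5.72 toolz [ 2.e-04  5.e-04 -1.e+00]
shift [-0.1336  0.0738  0.1024]
turn [ 7.0000e-04  1.0000e-04 -2.9448e+00]
turn [ 1.000e-04 -5.000e-04  1.968e-01]
```

{"api": "carry_out", "payload": {"commands": [{"tx": -0.05,"ty": 0.025,"tz": 0.02,"rx": 0,"ry": 0,"rz": 0.1,"jaw": 1},{"tx": -0.1,"ty": 0.05,"tz": 0.06,"rx": 0,"ry": 0,"rz": 0.197,"jaw": 1},{"tx": -0.134,"ty": 0.074,"tz": 0.102,"rx": 0,"ry": 0,"rz": 0.197,"jaw": 1},{"tx": -0.134,"ty": 0.074,"tz": 0.102,"rx": 0,"ry": 0,"rz": 0.197,"jaw": 1},{"tx": -0.134,"ty": 0.074,"tz": 0.102,"rx": 0,"ry": 0,"rz": 0.197,"jaw": 1}]}}

```text
time: 2.22
position: [0.6062, -0.1314, 0.2003]
tool_rot: [-2.522, -1.872, 0.001]
ft_force: [0.8, 0.1, 0.5]
grip_width: 1.002
```

```bash
python3 -c "
from h import *
plan((.606,-.1335,.061),163)
for n in('scene','top'): cv2.imwrite(f'pics/{n}1.png',cv2.cvtColor(get_image(n),cv2.COLOR_RGB2BGR)[100:400,100:500])
cv2.imwrite('pics/b1.png',np.hstack([cv2.imread('pics/scene1.png'),cv2.imread('pics/top1.png')]))"
```

```text
t 2.225 pos [ 0.6062 -0.1314  0.2003] j [-0.31  0.3   0.6   1.58 -0.17  1.32  0.01] F [0.8 0.1 0.5] g 1.0022309545952464 
jawdir -16.84 toolz [-8.e-04  5.e-04 -1.e+00]
shift [-0.0021  0.0006  0.1393]
turn [ 5.0000e-04 -1.5000e-03 -3.1388e+00]
turn [-0.0009 -0.0003  0.0028]
```

View pics/b1.png

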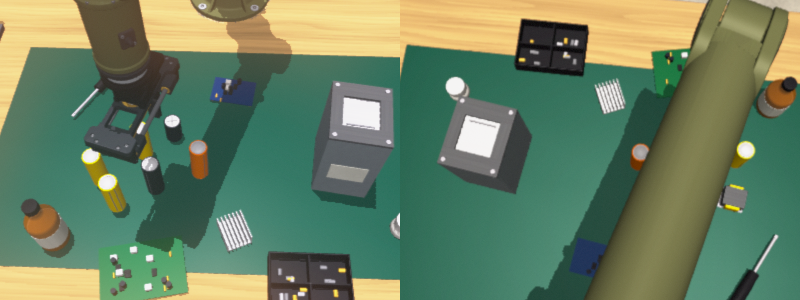

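The gripper sits over the tall cap (scene crop (152,175)) and nothing has moved. Next is to descend straight down and close.

{"api": "carry_out", "payload": {"commands": [{"tx": -0.002,"ty": 0,"tz": 0.03,"rx": 0,"ry": 0,"rz": 0,"jaw": 1},{"tx": -0.002,"ty": 0,"tz": 0.06,"rx": 0,"ry": 0,"rz": 0,"jaw": 1},{"tx": -0.002,"ty": 0,"tz": 0.09,"rx": 0,"ry": 0,"rz": 0,"jaw": 1},{"tx": -0.002,"ty": 0,"tz": 0.115,"rx": 0,"ry": 0,"rz": 0,"jaw": 1},{"tx": -0.002,"ty": 0,"tz": 0.132,"rx": 0,"ry": 0,"rz": 0,"jaw": 1},{"tx": -0.002,"ty": 0,"tz": 0.139,"rx": 0,"ry": 0,"rz": 0,"jaw": 1},{"tx": -0.002,"ty": 0,"tz": 0.139,"rx": 0,"ry": 0,"rz": 0,"jaw": 1}]}}

```text
time: 3.2
position: [0.6061, -0.1335, 0.0621]
tool_rot: [2.522, 1.873, 0.001]
ft_force: [-0.1, 0.1, 1.9]
grip_width: 0.996
```

```bash
python3 -c "
from h import *
plan((.606,-.1335,.061),163)
cv2.imwrite('pics/s2.png',cv2.resize(cv2.cvtColor(get_image('scene'),cv2.COLOR_RGB2BGR)[170:320,170:370],(800,600)))"
```

```text
t 3.2 pos [ 0.6061 -0.1335  0.0621] j [-0.28  0.42  0.56  1.72 -0.25  1.07  0.07] F [-0.1  0.1  1.9] g 0.9963667937296442 
jawdir -16.81 toolz [ 7.e-04  2.e-04 -1.e+00]
shift [-0.     -0.0001  0.0011]
turn [ 6.0000e-04  1.0000e-03 -3.1383e+00]
turn [ 0.0007 -0.0004  0.0033]
```

View pics/s2.png

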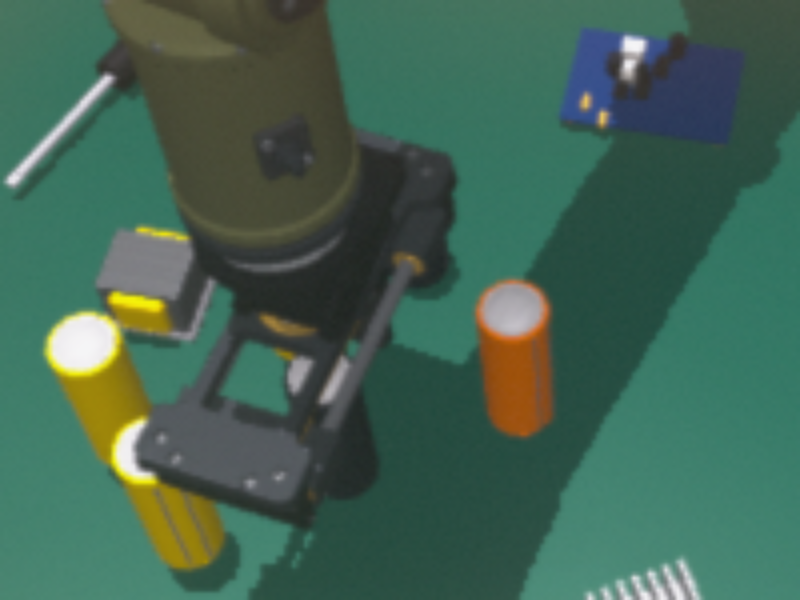

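The cap (top at about (315,375) in the enlarged view) lies between the open fingers with no contact. Closing now.

{"api": "carry_out", "payload": {"commands": [{"tx": 0,"ty": 0,"tz": 0,"rx": 0,"ry": 0,"rz": 0,"jaw": 0.3},{"tx": 0,"ty": 0,"tz": 0,"rx": 0,"ry": 0,"rz": 0,"jaw": 0.3},{"tx": 0,"ty": 0,"tz": 0,"rx": 0,"ry": 0,"rz": 0,"jaw": 0.2},{"tx": 0,"ty": 0,"tz": 0,"rx": 0,"ry": 0,"rz": 0,"jaw": 0.2},{"tx": 0,"ty": 0,"tz": 0,"rx": 0,"ry": 0,"rz": 0,"jaw": 0.2},{"tx": 0,"ty": 0,"tz": 0,"rx": 0,"ry": 0,"rz": 0,"jaw": 0.2},{"tx": 0,"ty": 0,"tz": 0,"rx": 0,"ry": 0,"rz": 0,"jaw": 0.2},{"tx": 0,"ty": 0,"tz": 0,"rx": 0,"ry": 0,"rz": 0,"jaw": 0.2}], "grip_force": 25}}

```text
time: 4.25
position: [0.6056, -0.1338, 0.0615]
tool_rot: [-2.523, -1.872, 0.0]
ft_force: [-0.5, 0.3, -0.2]
grip_width: 0.411
```

The opening of 0.411 (about 36 mm) matches the cap, so I'll lift it straight up.

{"api": "carry_out", "payload": {"commands": [{"tx": 0,"ty": 0,"tz": -0.015,"rx": 0,"ry": 0,"rz": 0,"jaw": 0.2},{"tx": 0,"ty": 0,"tz": -0.04,"rx": 0,"ry": 0,"rz": 0,"jaw": 0.2},{"tx": 0,"ty": 0,"tz": -0.07,"rx": 0,"ry": 0,"rz": 0,"jaw": 0.2},{"tx": 0,"ty": 0,"tz": -0.1,"rx": 0,"ry": 0,"rz": 0,"jaw": 0.2},{"tx": 0,"ty": 0,"tz": -0.13,"rx": 0,"ry": 0,"rz": 0,"jaw": 0.2},{"tx": 0,"ty": 0,"tz": -0.16,"rx": 0,"ry": 0,"rz": 0,"jaw": 0.2},{"tx": 0,"ty": 0,"tz": -0.19,"rx": 0,"ry": 0,"rz": 0,"jaw": 0.2},{"tx": 0,"ty": 0,"tz": -0.22,"rx": 0,"ry": 0,"rz": 0,"jaw": 0.2},{"tx": 0,"ty": 0,"tz": -0.24,"rx": 0,"ry": 0,"rz": 0,"jaw": 0.2},{"tx": 0,"ty": 0,"tz": -0.25,"rx": 0,"ry": 0,"rz": 0,"jaw": 0.2},{"tx": 0,"ty": 0,"tz": -0.25,"rx": 0,"ry": 0,"rz": 0,"jaw": 0.2}]}}

```text
time: 5.62
position: [0.6058, -0.1341, 0.3123]
tool_rot: [2.522, 1.871, 0.002]
ft_force: [-0.0, 0.1, -3.1]
grip_width: 0.405
```

```bash
python3 -c "
from h import *
plan((.5416,.2534,.311),10)"
```

```text
t 5.625 pos [ 0.6058 -0.1341  0.3123] j [-0.32  0.25  0.61  1.41 -0.15  1.53 -0.01] F [-0.   0.1 -3.1] g 0.4052231424133835 
jawdir -16.85 toolz [ 0.0012 -0.     -1.    ]
shift [ 0.3522 -0.1738  0.0012]
turn [ 0.0013 -0.     -0.4687]
turn [-0.0000e+00 -1.7000e-03  2.6729e+00]
```

{"api": "carry_out", "payload": {"commands": [{"tx": 0.02,"ty": -0.01,"tz": 0,"rx": 0,"ry": 0,"rz": -0.03,"jaw": 0.2},{"tx": 0.05,"ty": -0.025,"tz": 0,"rx": 0,"ry": 0,"rz": -0.08,"jaw": 0.2},{"tx": 0.09,"ty": -0.044,"tz": 0,"rx": 0,"ry": 0,"rz": -0.13,"jaw": 0.2},{"tx": 0.13,"ty": -0.064,"tz": 0,"rx": 0,"ry": 0,"rz": -0.18,"jaw": 0.2},{"tx": 0.17,"ty": -0.084,"tz": 0,"rx": 0,"ry": 0,"rz": -0.24,"jaw": 0.2},{"tx": 0.21,"ty": -0.104,"tz": 0,"rx": 0,"ry": 0,"rz": -0.3,"jaw": 0.2},{"tx": 0.25,"ty": -0.123,"tz": 0,"rx": 0,"ry": 0,"rz": -0.35,"jaw": 0.2},{"tx": 0.29,"ty": -0.143,"tz": 0,"rx": 0,"ry": 0,"rz": -0.4,"jaw": 0.2},{"tx": 0.32,"ty": -0.158,"tz": 0,"rx": 0,"ry": 0,"rz": -0.44,"jaw": 0.2},{"tx": 0.34,"ty": -0.168,"tz": 0,"rx": 0,"ry": 0,"rz": -0.47,"jaw": 0.2},{"tx": 0.352,"ty": -0.174,"tz": 0,"rx": 0,"ry": 0,"rz": -0.47,"jaw": 0.2},{"tx": 0.352,"ty": -0.174,"tz": 0,"rx": 0,"ry": 0,"rz": -0.47,"jaw": 0.2}]}}

```text
time: 7.12
position: [0.5412, 0.2535, 0.3114]
tool_rot: [2.017, 2.408, -0.001]
ft_force: [-0.2, -0.1, -2.1]
grip_width: 0.412
```

```bash
python3 -c "
from h import *
plan((.5416,.2534,.217),10)
c=camera_info('scene')
for X in((.5416,.2534,.25),(.5416,.2534,.2)):
  p=c['intrinsics']@(c['R']@np.array(X)+c['t']);print(p[:2]/p[2])
cv2.imwrite('pics/s3.png',cv2.resize(cv2.cvtColor(get_image('scene'),cv2.COLOR_RGB2BGR)[130:310,360:600],(800,600)))"
```

```text
t 7.125 pos [0.5412 0.2535 0.3114] j [-0.75  0.18  0.32  1.46 -0.06  1.51 -0.26] F [-0.2 -0.1 -2.1] g 0.41153657467529814 
jawdir 10.08 toolz [-1.e-04 -5.e-04 -1.e+00]
shift [-0.0002  0.0004  0.0944]
turn [-0.0002  0.0005  0.0015]
turn [-8.0000e-04 -3.0000e-04 -3.1401e+00]
[468.59929229 194.52334183]
[461.27637704 211.59990354]
```

View pics/s3.png

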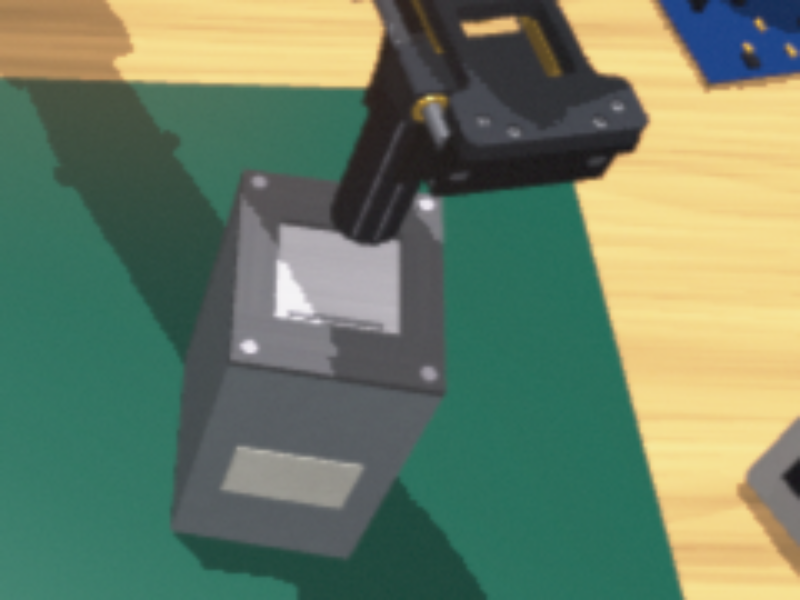

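The held cap hangs over the mouth. Its bottom is near full-frame pixel (470,195), against (469,194.5) predicted, and it stands upright. Now I'll push it down.

{"api": "carry_out", "payload": {"commands": [{"tx": 0,"ty": 0,"tz": 0.02,"rx": 0,"ry": 0,"rz": 0,"jaw": 0.2},{"tx": 0,"ty": 0,"tz": 0.04,"rx": 0,"ry": 0,"rz": 0,"jaw": 0.2},{"tx": 0,"ty": 0,"tz": 0.05,"rx": 0,"ry": 0,"rz": 0,"jaw": 0.2},{"tx": 0,"ty": 0,"tz": 0.06,"rx": 0,"ry": 0,"rz": 0,"jaw": 0.2},{"tx": 0,"ty": 0,"tz": 0.07,"rx": 0,"ry": 0,"rz": 0,"jaw": 0.2},{"tx": 0,"ty": 0,"tz": 0.08,"rx": 0,"ry": 0,"rz": 0,"jaw": 0.2},{"tx": 0,"ty": 0,"tz": 0.09,"rx": 0,"ry": 0,"rz": 0,"jaw": 0.2},{"tx": 0,"ty": 0,"tz": 0.096,"rx": 0,"ry": 0,"rz": 0,"jaw": 0.2},{"tx": 0,"ty": 0,"tz": 0.096,"rx": 0,"ry": 0,"rz": 0,"jaw": 0.2},{"tx": 0,"ty": 0,"tz": 0.096,"rx": 0,"ry": 0,"rz": 0,"jaw": 0.2},{"tx": 0,"ty": 0,"tz": 0.096,"rx": 0,"ry": 0,"rz": 0,"jaw": 0.2},{"tx": 0,"ty": 0,"tz": 0.096,"rx": 0,"ry": 0,"rz": 0,"jaw": 0.2}]}}

```text
time: 8.68
position: [0.5413, 0.2534, 0.2159]
tool_rot: [2.018, 2.408, 0.001]
ft_force: [0.4, 0.2, -1.0]
grip_width: 0.405
```

```bash
python3 -c "
from h import *
plan((.5416,.2534,.217),10)
cv2.imwrite('pics/s4.png',cv2.resize(cv2.cvtColor(get_image('scene'),cv2.COLOR_RGB2BGR)[130:310,360:600],(800,600)))"
```

```text
t 8.675 pos [0.5413 0.2534 0.2159] j [-0.75  0.21  0.31  1.61 -0.07  1.33 -0.25] F [ 0.4  0.2 -1. ] g 0.40501259175707044 
jawdir 10.08 toolz [ 5.e-04  3.e-04 -1.e+00]
shift [-0.0001  0.0003 -0.0011]
turn [ 0.0006 -0.0002  0.0014]
turn [ 3.0000e-04  9.0000e-04 -3.1402e+00]
```

View pics/s4.png

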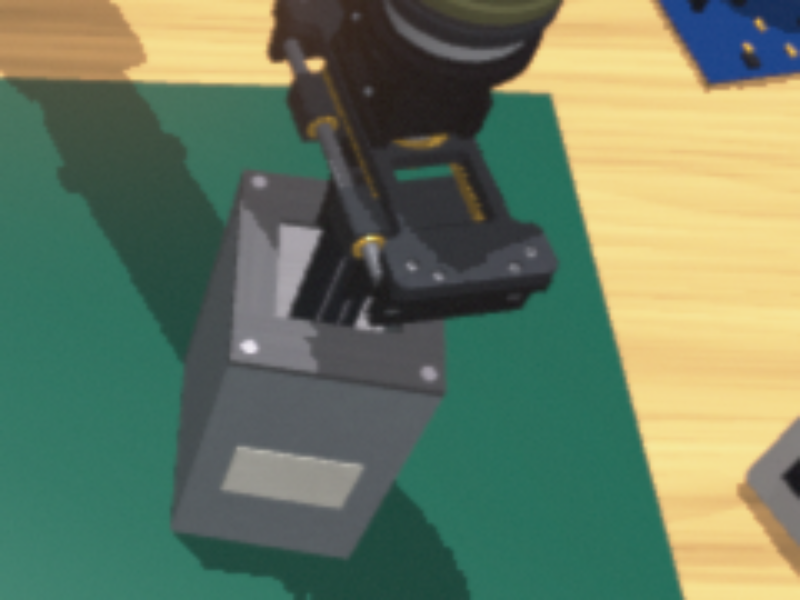

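The cap is well inside the mouth with the flap pushed down (around (340,300) in the enlarged view). It is still held, at about 46 mm depth. Releasing.

{"api": "carry_out", "payload": {"commands": [{"tx": 0,"ty": 0,"tz": 0,"rx": 0,"ry": 0,"rz": 0,"jaw": 1},{"tx": 0,"ty": 0,"tz": 0,"rx": 0,"ry": 0,"rz": 0,"jaw": 1},{"tx": 0,"ty": 0,"tz": 0,"rx": 0,"ry": 0,"rz": 0,"jaw": 1},{"tx": 0,"ty": 0,"tz": 0,"rx": 0,"ry": 0,"rz": 0,"jaw": 1},{"tx": 0,"ty": 0,"tz": 0,"rx": 0,"ry": 0,"rz": 0,"jaw": 1},{"tx": 0,"ty": 0,"tz": 0,"rx": 0,"ry": 0,"rz": 0,"jaw": 1},{"tx": 0,"ty": 0,"tz": -0.03,"rx": 0,"ry": 0,"rz": 0,"jaw": 1},{"tx": 0,"ty": 0,"tz": -0.07,"rx": 0,"ry": 0,"rz": 0,"jaw": 1},{"tx": 0,"ty": 0,"tz": -0.1,"rx": 0,"ry": 0,"rz": 0,"jaw": 1},{"tx": 0,"ty": 0,"tz": -0.12,"rx": 0,"ry": 0,"rz": 0,"jaw": 1},{"tx": 0,"ty": 0,"tz": -0.12,"rx": 0,"ry": 0,"rz": 0,"jaw": 1}]}}

```text
time: 10.1
position: [0.5419, 0.2537, 0.3373]
tool_rot: [2.017, 2.407, 0.005]
ft_force: [0.6, 0.4, -1.1]
grip_width: 1.0
```

```bash
python3 -c "
from h import *
plan((.5416,.2534,.337),10)
a=cv2.cvtColor(get_image('scene'),cv2.COLOR_RGB2BGR)
b=cv2.cvtColor(get_image('top'),cv2.COLOR_RGB2BGR)
r=lambda i:cv2.resize(i,(400,300))
cv2.imwrite('pics/s5.png',np.vstack([np.hstack([r(a[130:310,360:600]),r(a[170:320,170:370])]),np.hstack([r(b),r(a)])]))"
```

```text
t 10.1 pos [0.5419 0.2537 0.3373] j [-0.75  0.18  0.32  1.41 -0.06  1.56 -0.26] F [ 0.6  0.4 -1.1] g 0.9995018548879055 
jawdir 10.08 toolz [ 0.003   0.0017 -1.    ]
shift [-0.0002 -0.0003  0.0003]
turn [ 0.0033 -0.0012  0.0014]
turn [ 1.9000e-03  5.2000e-03 -3.1402e+00]
```

View pics/s5.png

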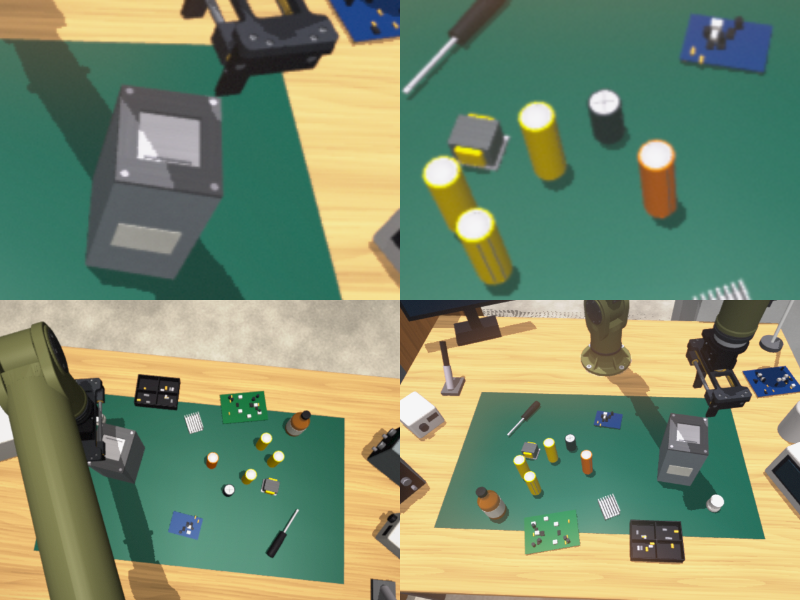

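The flap is level again, with its rib at the free edge as before. The tall cap has gone into the box, the short cap still stands, and nothing else moved. I'll let things settle for a second, then hand in.

{"api": "carry_out", "payload": {"commands": [{"tx": 0,"ty": 0,"tz": 0,"rx": 0,"ry": 0,"rz": 0,"jaw": 1},{"tx": 0,"ty": 0,"tz": 0,"rx": 0,"ry": 0,"rz": 0,"jaw": 1},{"tx": 0,"ty": 0,"tz": 0,"rx": 0,"ry": 0,"rz": 0,"jaw": 1},{"tx": 0,"ty": 0,"tz": 0,"rx": 0,"ry": 0,"rz": 0,"jaw": 1},{"tx": 0,"ty": 0,"tz": 0,"rx": 0,"ry": 0,"rz": 0,"jaw": 1},{"tx": 0,"ty": 0,"tz": 0,"rx": 0,"ry": 0,"rz": 0,"jaw": 1},{"tx": 0,"ty": 0,"tz": 0,"rx": 0,"ry": 0,"rz": 0,"jaw": 1},{"tx": 0,"ty": 0,"tz": 0,"rx": 0,"ry": 0,"rz": 0,"jaw": 1}]}}

```text
time: 11.2
position: [0.5411, 0.2534, 0.3356]
tool_rot: [2.018, 2.408, 0.0]
ft_force: [0.2, -0.5, 0.4]
grip_width: 1.002
```

```bash
python3 -c "
from h import *
a=get_image('scene')[205:240,255:290];m=(a.min(2)>130).astype(np.uint8)
k,l,st,c=cv2.connectedComponentsWithStats(m);print('short top now',c[1:]+[255,205],st[1:,4])
print(ctrl.close_job())"
```

```text
short top now [[271.72108844 220.50340136]] [147]
the job is handed in; nothing more can be done
None
```

The tall capacitor is in the scrap box and the job is handed in, at about 11 s on the robot's clock. I gripped it at 25 N and carried it upright over the mouth. I pushed it about 46 mm in against the flap (worked out from the tool height), held it there for about half a second, then let go.

**Last checks:**
- **Tall capacitor:** it is gone from the bench and from the mouth. I could not see it inside the closed box, so where it rests there is not confirmed by image.
- **Flap:** it looks level and shut, judged from the pictures only.
- **Short capacitor:** its top is at scene pixel (271.7, 220.5), against (271.8, 220.6) at the start, so it has not moved.
- **Gripper:** it is open and clear of the box, with its fingertips about 135 mm above the top.

One move call was refused before anything moved, apparently because rows must list every value. I resent it with full rows, and no check failed or disagreed.

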